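# Set a gel cassette on the sloped light box and close its side guide

### The arm

A 6-joint arm with a two-finger parallel gripper is mounted at the origin on a cart in front of the work surface, level with it; the furniture and walls round the work are solid. World frame = base frame: x ahead of the robot, y to its left, z up, the work surface at z = 0. Lengths are in m, angles in rad, forces in N, time in s.
With the tool pointing down it reaches from about 0.3 to 0.875 m from the base axis. Payload 6.4 kg.
Tool frame: the origin (TCP) lies on the front face of the gripper's body, between the roots of the fingers; the fingertips stand 64 mm ahead of it and the grasp point (between the pads) lies 45 mm ahead of it (robot.tcp_to_tips is the z of the fingertips in the tool frame, in m); z points along the fingers, y is the line along which they close (so a half turn about z gives the same grasp; the last joint's range is limited). The gripper opens to 88 mm and grips with 3 to 60 N. Pads are 18 mm wide; open, the fingers measure 123 mm over their backs; the gripper's body (75 mm by 187 mm) begins 45 mm behind the grasp point.
Start: joints at [0.901, 0.181, 1.607, -0, 1.354, -0.206], TCP at [0.257, 0.514, 0.303] pointing down, gripper open.
Joint ranges: [-2.99, 2.99], [-0.89, 2.07], [0.3, 2.58], [-1.14, 4.28], [0, 2.63], [-3.12, 3.12]. Speed limits (rad/s): [2.57, 2.57, 3.01, 3.14, 3.14, 3.14].

### API

Orientations are given as a 3x3 rotation matrix whose columns are the frame's x, y, z axes.
In Python, from plant import telemetry, grab_frame, camera_params, robot gives the robot as it stands.
- The arm moves only by the tool send_rows, never from a script. Its argument "increments" is a list of rows, each an object with "angular": the turn, a rotation vector about the world's x, y, z in degrees, a list of three; "dp": the shift along the world's x, y, z in m, a list of three; "grip": the opening, from 0 (shut) to 1 (fully open). A call has exactly 5 rows; each row is the pose to reach, as a shift and turn from the pose commanded when the call began; what a row does not reach only later rows make up. A row lasts 1/8 s, in which the tool goes at most 62.5 mm and 10.7 degrees, less where a joint would pass 70% of its speed; a pose out of reach is approached as far as the arm can. A call with a gripper value outside its range is refused whole. The fingers move at their own pace and stop on an object; "newtons" is the grip in N (left out, the last holds). Time passes only in rows, so rows that repeat a pose let the fingers close, or fill a call up. It gives the time, the measured TCP pose, the force, the opening and the grip force at its end, in the units of the state.
- telemetry.sense(): the state, without advancing time (a new reading comes with each control period).
- grab_frame(name): name is "scene" or "top"; returns (picture, depth): 480x640x3 uint8, red, green, blue; 480x640 float32, m along the optical axis (not along the pixel's ray), 0 where there is no reading.
- camera_params(name): a dict with "camera_matrix" (3x3 intrinsics, pixels), "T" (4x4, takes a point from camera to world coordinates). Camera axes: x right, y up, looking along -z (the intrinsics and any distortion apply to the point x, -y, -z); pixel columns grow to the right and rows downward; lengths in m; the calibration is good to about 2 mm. A picture is of the moment at which its call begins. camera_params takes no time and is no camera call.
- robot.hand_in(): hands the job in; it is judged then, once.
The state is a dict: "clock": time; "q": joint angles; "qd": joint speeds; "joint_efforts": joint torques, N m; "ee_pos": TCP position; "ee_rot": TCP orientation; "force": force on the tool from outside, world axes, zero at the start; "wrist_torque": the same for the moment, N m; "grip_width": opening from 0.0 (shut) to 1.0 (fully open); "finger_force": force on a finger pad.
Only numpy, scipy, OpenCV 4.12 (cv2) and the standard library are available. Lean on these libraries where they do the work, as an engineer would, in place of code of your own. Each camera call takes 0.05 s, during which the arm holds its last target. There are 200 camera calls.

### The job

Take the gel cassette (the one with the blue stained gel, not the empty clear one) out of the blue rack and lean it on the light box: bottom edge down on the ledge between the side guide and the end stop, lying flat against the lit panel, laid back gently and not let fall or drop. Then squeeze the red thumb release on the side guide and, keeping it pressed, slide the guide gently along its rail until it holds the cassette snug against the end stop, and let go so that the brake locks again. Never force the guide along with its brake on, and leave the empty cassette, the beaker and the timer where they are.

Things in the scene. Friction and masses are not known exactly. Their poses are not given: they have to be found in the camera images.
- gel_cassette: Glass cassette with a pale blue gel with dark blue bands and grey side spacers: rigid slab 9 mm thick (own x), 120 mm wide (own y), 150 mm tall (own z), 0.2 to 0.4 kg. Origin: middle of its bottom edge, z toward its top edge. Both faces serve alike. Starts upright in a rack slot, bottom 14 mm above the worktop, top at 164 mm. Grip it across its thickness at the middle of the top edge.
- empty_cassette: Empty clear glass cassette with white spacers, same size and axes as the gel cassette. It stands in the other used slot of the rack, 90 mm away; which slot holds which varies. Leave it there.
- plate_rack: Blue plastic rack, fixed, 150 (own x) by 132 mm (own y), 62 mm high; origin at the centre of its underside. Five upright slots 12.5 mm wide run along own y, 22.5 mm apart; the outermost two (own x = -45 and +45 mm) hold the cassettes.
- light_box: Grey base of the light box, fixed, 185 by 280 mm; origin on the worktop right under the panel's origin. Own x points level from its front to its back, own y along the rail and the ledge, from the guide toward the end stop, z up. The guide's rail runs along its front; two props stand behind the panel, lower than its top.
- panel: Lit white panel, leaning back 30 degrees from vertical, and its ledge. Origin: inner corner of ledge and panel, middle of their 250 mm width, 34 mm above the worktop. Own z: up the slope (panel 96 mm high: a cassette stands 54 mm proud, room for a finger behind). Own x: square into the panel face. Own y: level along the ledge, from guide to end stop. Ledge: square to the panel, 27 mm deep.
- stop_face (a point): Face of the black fixed end stop, 46 mm high along the slope, at the panel's own y = +115 mm; this point is 13 mm before the panel face and 20 mm up from the ledge. A cassette well seated has its origin at the panel's own x = -4.5 mm, z = 0, faces parallel to the panel; touching this stop its origin is at the panel's own y = +55 mm.
- guide_face (a point): Middle of the face of the guide's black fence (44 mm high along the slope) that meets the cassette's side edge; it moves with the guide, facing the stop_face point straight, and is 120 mm from it when a cassette is held snug. At the start it is 150 to 180 mm from it.
- guide (a joint): How far the grey side guide has slid along its rail toward the end stop, m: 0 to 0.075, starts at 0 to 0.03. The fence face is at the panel's own y = -0.065 + this value; it holds a cassette against the end stop at 0.060. It slides with about 1 N while the red release is pressed, and is locked (up to about 40 N) when it is not.
- release (a joint): How far the red thumb release is pressed in, m: 0 out (brake on, guide locked), 0.005 fully in; beyond about 0.001 the guide is free. Spring: 10 N to start, 14.4 N fully in, so a grip of 25 N or more presses it fully. It springs out when let go.
- guide_grip (a point): Where to pinch the guide: middle of its grey grip tower, 80 mm above the worktop, 19 mm under the tower's top, 34 mm outward of the fence face. Axes as light_box. Pinch along x: red release on the front, 15 mm before this point, tower's back 15 mm behind it (30 mm wide, 25 pressed in). Tower 34 mm long in y. The ledge's front edge, 48 mm high, lies 34 mm behind this point.
- beaker: Clear 100 ml beaker, 50 mm across, 66 mm tall, origin under its centre. Leave it.
- timer: White digital timer on its foot, 66 mm wide, 64 mm tall, origin under its centre. Leave it.
Things that resemble listed ones, but are neither listed nor needed, are in the scene too. What is shaped like the gel_cassette but yellow is not meant.

How it is judged:
On the way, in this order (a step that is already met when the one before it is completed fails the run):
1. the gel cassette leans on the light box: bottom edge in the corner of the ledge, flat against the panel, let go and still (x of gel_cassette in the frame of panel between -0.0115 and 0.001 m and z of gel_cassette in the frame of panel between -0.004 and 0.005 m and angle between the x axis of gel_cassette and the x axis of panel, either way round below 0.06 rad and angle between the y axis of gel_cassette and the y axis of panel, either way round below 0.05 rad and contact force between the fingers and gel_cassette below 0.1 N and linear speed of gel_cassette below 0.02 m/s and angular speed of gel_cassette below 0.1 rad/s), for 0.2 s.
2. the guide, its release still pressed in, has closed on the cassette and holds it against the end stop (x of gel_cassette in the frame of panel between -0.0115 and 0.001 m and z of gel_cassette in the frame of panel between -0.004 and 0.005 m and angle between the x axis of gel_cassette and the x axis of panel, either way round below 0.06 rad and angle between the y axis of gel_cassette and the y axis of panel, either way round below 0.05 rad and value of joint guide above 0.056 m and y of gel_cassette in the frame of panel between 0.0505 and 0.058 m and value of joint release above 0.002 m), for 0.1 s.
At the end, for the whole second after the job is handed in: Gel cassette at rest on the light box: on the ledge within 5 mm, in its corner within 7 mm, flat on the panel within 0.06 rad, level within 0.05 rad, within 4.5 mm of the end stop; guide closed on it (joint above 0.056), red release out (under 1.5 mm), cassette and guide let go (all of step 1 and value of joint guide above 0.056 m and y of gel_cassette in the frame of panel between 0.0505 and 0.058 m and value of joint release below 0.0015 m and contact force between the fingers and guide below 0.1 N); the robot touches nothing.
It fails at once if the cassette is dropped or let fall (moving faster than 0.45 m/s or turning faster than 3 rad/s with no finger on it) (contact force between the fingers and gel_cassette below 0.02 N and (linear speed of gel_cassette above 0.45 m/s or angular speed of gel_cassette above 3 rad/s)).
It fails at once if the guide is forced along with its brake on (release out and guide moving faster than 30 mm/s) (value of joint release below 0.0005 m and (velocity of joint guide above 0.03 m/s or velocity of joint guide below -0.03 m/s)).
It fails at once if the guide is rammed against the cassette with more than 30 N (contact force between guide and gel_cassette above 30 N).
It fails at once if the empty cassette, the beaker or the timer is moved by more than 30 mm (distance of any of empty_cassette, beaker, timer from where it was at the start of the episode above 0.03 m).
It also fails if it takes over 53 s, if anything falls off the work surface, if the arm or the gripper's body presses on something with over 40 N, if the wrist force passes 120 N, or if a joint passes its speed limit or range.

## Working session

There is one attempt and no reset: what is moved stays moved. The work goes in short steps, Python scripts to look and compute and a tool call to move; the robot and the scene stay as the last step left them, time stands still between calls to the robot, and variables do not carry over. Pictures are saved under pics/ and viewed, at most 10 in all, crops included, and the job is handed in when it is done.

Besides the shell and the picture viewer there is one more tool, called after ">>>" as name(argument=value, ...) on one line, values as JSON. send_rows: Moves the arm, as the interface text tells. Its arguments: {"type":"object","properties":{"increments":{"type":"array"},"newtons":{"type":"number"}},"required":["increments"]}

```bash
mkdir -p pics; cat > h.py <<'E'
import numpy as np, cv2
from plant import telemetry, grab_frame, camera_params, robot
def cloud(name,depth):
    p=camera_params(name);K=np.array(p["camera_matrix"]);T=np.array(p["T"])
    v,u=np.mgrid[0:480,0:640]
    X=(u-K[0,2])/K[0,0]*depth;Y=-(v-K[1,2])/K[1,1]*depth
    P=np.stack([X,Y,-depth,np.ones_like(depth)],-1)
    return (P@T.T)[...,:3]
def grab(name):
    im,d=grab_frame(name);return im,d,cloud(name,d)
E
python3 - <<'E'
from h import *
ims=[]
for n in ("scene","top"):
    im,d,P=grab(n);np.savez(f"pics/{n}0.npz",im=im,d=d,P=P)
    cv2.imwrite(f"pics/{n}0.png",im[...,::-1]);p=camera_params(n);print(n,np.round(p["T"],3).tolist(),np.round(p["camera_matrix"],1).tolist(),(d==0).mean(),p.keys())
s=telemetry.sense();print(s["clock"],s["ee_pos"],np.round(s["ee_rot"],3).tolist())
E
```

```text
scene [[0.482, 0.728, -0.488, 0.017], [-0.876, 0.408, -0.257, -0.342], [0.012, 0.551, 0.834, 0.992], [0.0, 0.0, 0.0, 1.0]] [[464.3, 0.0, 319.7], [0.0, 464.3, 243.4], [0.0, 0.0, 1.0]] 0.003935546875 dict_keys(['camera_matrix', 'T'])
top [[-0.009, 0.984, -0.179, 0.341], [-1.0, -0.011, -0.013, -0.075], [-0.015, 0.178, 0.984, 1.37], [0.0, 0.0, 0.0, 1.0]] [[533.0, 0.0, 318.4], [0.0, 533.0, 238.8], [0.0, 0.0, 1.0]] 0.004000651041666667 dict_keys(['camera_matrix', 'T'])
0.1 [0.25696547 0.51397688 0.30193718] [[-0.894, 0.447, -0.001], [0.447, 0.894, -0.001], [0.0, -0.001, -1.0]]
```

View pics/scene0.png

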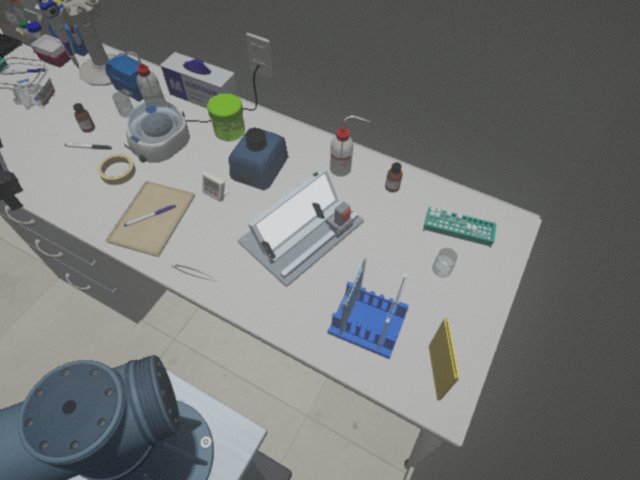

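View pics/top0.png

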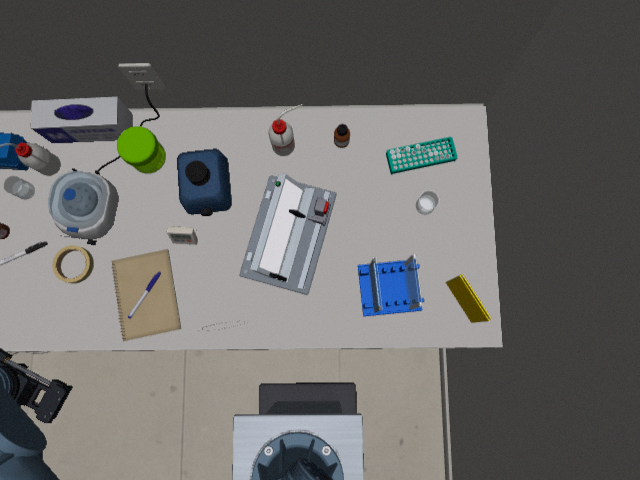

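The scene shows the light box at about (300,225) and the blue rack at about (370,320), with the guide's red release at (345,212). In the top view the light box is at (290,235), the rack at (390,287), the release at (325,207) and the end stop at (278,277). There are three cassette-like slabs: the rack's left slot (scene 353,290), its right slot (scene 398,300), and a yellow slab outside the rack that is not meant. I'll enlarge the rack and fit the light box.

```bash
python3 - <<'E'
from h import *
a=np.load("pics/scene0.npz");b=np.load("pics/top0.npz")
c1=cv2.resize(a["im"][245:365,315:425],None,fx=3.6,fy=3.6,interpolation=cv2.INTER_CUBIC)
c2=cv2.resize(b["im"][245:325,345:435],None,fx=4,fy=4,interpolation=cv2.INTER_CUBIC)
H=600;o=np.zeros((H,800,3),np.uint8);o[:c1.shape[0],:c1.shape[1]]=c1;o[:c2.shape[0],400:400+c2.shape[1]]=c2
cv2.imwrite("pics/crop1.png",o[...,::-1])
for n,z in (("scene",a),("top",b)):
    im,P=z["im"],z["P"];hsv=cv2.cvtColor(im,cv2.COLOR_RGB2HSV)
    # rack blue
    reg=(P[...,0]>.25)&(P[...,0]<.6)&(P[...,1]<-.12)&(P[...,1]>-.42)&(P[...,2]>.005)
    m=reg&(hsv[...,0]>100)&(hsv[...,0]<130)&(hsv[...,1]>150)&(P[...,2]<.08)
    r=cv2.minAreaRect(P[m][:,:2].astype(np.float32));print(n,"rack",m.sum(),r)
    # points above rack
    t=reg&(P[...,2]>.09)&(P[...,2]<.2);q=P[t]
    l,nn=cv2.connectedComponents(t.astype(np.uint8))[1],0
    for k in range(1,l.max()+1):
        s=l==k
        if s.sum()>15:
            v,u=np.nonzero(s);print("  blob",s.sum(),u.min(),u.max(),v.min(),v.max(),P[s].min(0).round(3),P[s].max(0).round(3),im[s].mean(0).round(0),"rect",cv2.minAreaRect(P[s][:,:2].astype(np.float32)))
    # red release
    red=((hsv[...,0]<8)|(hsv[...,0]>172))&(hsv[...,1]>130)&(P[...,0]>.4)&(P[...,0]<.8)&(P[...,1]<.1)&(P[...,1]>-.2)&(P[...,2]<.12)&(P[...,2]>.02)
    print("red",red.sum(),P[red].mean(0).round(4),P[red].min(0).round(3),P[red].max(0).round(3))
    # panel: bright white, z between .04 and .12
    w=(im.min(2)>200)&(P[...,2]>.045)&(P[...,2]<.125)&(P[...,0]>.4)&(P[...,0]<.75)&(P[...,1]<.15)&(P[...,1]>-.15)
    Q=P[w];print("panel",len(Q))
    c=Q.mean(0);
    for _ in range(3):
        nv=np.linalg.svd(Q-Q.mean(0),full_matrices=False)[2][2];c=Q.mean(0);Q=Q[np.abs((Q-c)@nv)<.004]
    nv*=np.sign(-nv[2]);print(" n(own x)",nv.round(4),"c",c.round(4),len(Q),"tilt",np.degrees(np.arcsin(-nv[2])))
    h=nv[:2]/np.linalg.norm(nv[:2]);ex=np.r_[h,0];ey=np.array([-h[1],h[0],0]);print(" ex",ex.round(4))
    # corner: plane at z=.034
    th=np.radians(30);zx=np.array([np.sin(th)*h[0],np.sin(th)*h[1],np.cos(th)])
    s=(.034-c[2])/zx[2];pc=c+s*zx;y=Q@ey;print(" y range",np.percentile(y,[0.5,99.5]),"mid pt",(pc+((np.percentile(y,.5)+np.percentile(y,99.5))/2-pc@ey)*ey).round(4))
E
```

```text
scene rack 1324 ((0.4600280225276947, -0.23683708906173706), (0.12610439956188202, 0.14239221811294556), 5.091398239135742)
  blob 509 340 366 257 320 [ 0.396 -0.201  0.09 ] [ 0.517 -0.182  0.169] [107. 120. 138.] rect ((0.4568546712398529, -0.19128215312957764), (0.12136127799749374, 0.00953467097133398), 5.034418106079102)
  blob 332 380 407 273 337 [ 0.403 -0.29   0.09 ] [ 0.523 -0.272  0.168] [125. 140. 161.] rect ((0.46365833282470703, -0.2807880640029907), (0.12035221606492996, 0.009028029628098011), 5.072120189666748)
  blob 517 437 453 318 366 [ 0.405 -0.42   0.09 ] [ 0.477 -0.38   0.153] [125. 117.  75.] rect ((0.44141054153442383, -0.4029724895954132), (0.08023571223020554, 0.010418972931802273), 30.332990646362305)
red 12 [ 0.6543 -0.0767  0.0944] [ 0.645 -0.08   0.091] [ 0.664 -0.074  0.098]
panel 2088
 n(own x) [ 0.2401  0.8343 -0.4963] c [0.6032 0.0372 0.0798] 2040 tilt 29.757296090197404
 ex [0.2766 0.961  0.    ]
 y range [-0.68579481 -0.46451068] mid pt [0.6014 0.0102 0.034 ]
top rack 1849 ((0.46073755621910095, -0.23616573214530945), (0.12944921851158142, 0.14850421
[... 217 characters left out ...]
5.193859100341797)
  blob 371 371 382 257 310 [ 0.398 -0.201  0.09 ] [ 0.517 -0.182  0.173] [ 74.  98. 133.] rect ((0.45751136541366577, -0.19169288873672485), (0.11932460218667984, 0.009428131394088268), 5.068601608276367)
  blob 347 453 478 274 306 [ 0.406 -0.42   0.09 ] [ 0.477 -0.38   0.156] [107.  94.  12.] rect ((0.44259631633758545, -0.40359875559806824), (0.07882366329431534, 0.010748114436864853), 30.150650024414062)
red 37 [ 0.6524 -0.077   0.0908] [ 0.642 -0.082  0.068] [ 0.666 -0.072  0.099]
panel 1627
 n(own x) [ 0.2394  0.834  -0.4971] c [0.6045 0.036  0.0799] 1606 tilt 29.80665642203539
 ex [0.2759 0.9612 0.    ]
 y range [-0.68415483 -0.46389976] mid pt [0.6    0.0097 0.034 ]
```

View pics/crop1.png

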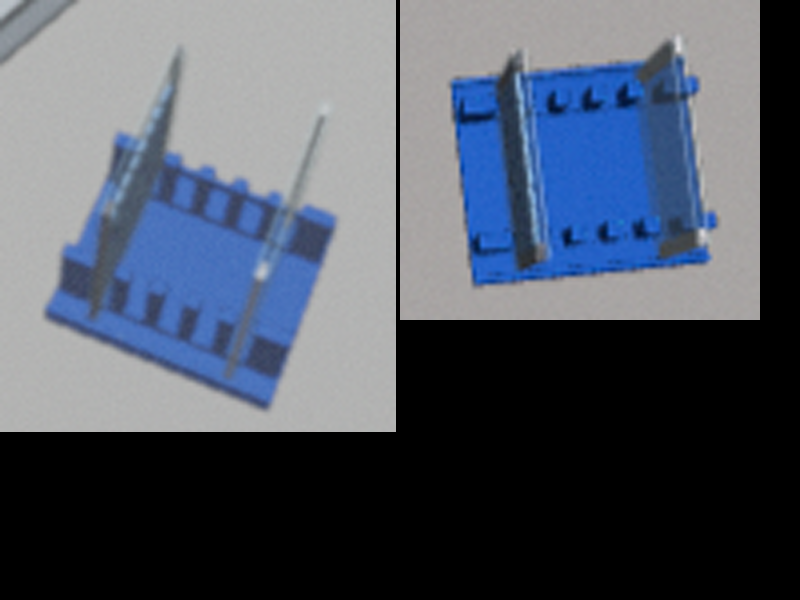

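The enlarged crop names the target. The left slab (scene 353,290; world about 0.457,-0.1915) is dark blue, banded and has grey spacers, so it is the gel cassette. The right slab (398,300) is see-through with white spacers, so it is the empty one. I'll start moving over the rack.

>>> send_rows(increments=[{"dp":[0.016,-0.058,0],"angular":[0,0,3],"grip":1},{"dp":[0.032,-0.116,0],"angular":[0,0,6],"grip":1},{"dp":[0.048,-0.174,0],"angular":[0,0,9],"grip":1},{"dp":[0.064,-0.232,0],"angular":[0,0,12],"grip":1},{"dp":[0.08,-0.29,0],"angular":[0,0,15],"grip":1}], newtons=25)

```text
clock: 0.72
ee_pos: [0.3371, 0.2226, 0.3026]
ee_rot: [[-0.98, 0.198, 0.0], [0.198, 0.98, -0.0], [-0.0, 0.0, -1.0]]
force: [1.2, -0.5, -0.9]
grip_width: 0.998
finger_force: 0.0
```

>>> send_rows(increments=[{"dp":[0.016,-0.058,0],"angular":[0,0,3],"grip":1},{"dp":[0.032,-0.116,0],"angular":[0,0,6],"grip":1},{"dp":[0.048,-0.174,0],"angular":[0,0,9],"grip":1},{"dp":[0.064,-0.232,0],"angular":[0,0,12],"grip":1},{"dp":[0.08,-0.29,0],"angular":[0,0,15],"grip":1}])

```text
clock: 1.35
ee_pos: [0.4172, -0.0677, 0.3027]
ee_rot: [[-0.998, -0.061, 0.0], [-0.061, 0.998, 0.0], [-0.0, 0.0, -1.0]]
force: [1.0, -0.1, 0.6]
grip_width: 1.0
finger_force: 0.0
```

>>> send_rows(increments=[{"dp":[0.016,-0.05,0],"angular":[0,0,0.8],"grip":1},{"dp":[0.032,-0.1,0],"angular":[0,0,1.6],"grip":1},{"dp":[0.04,-0.1255,0],"angular":[0,0,1.6],"grip":1},{"dp":[0.04,-0.1255,0],"angular":[0,0,1.6],"grip":1},{"dp":[0.04,-0.1255,0],"angular":[0,0,1.6],"grip":1}])

```text
clock: 1.98
ee_pos: [0.4568, -0.1904, 0.3022]
ee_rot: [[-0.996, -0.088, -0.001], [-0.088, 0.996, 0.001], [0.001, 0.001, -1.0]]
force: [0.8, -0.2, -0.2]
grip_width: 0.999
finger_force: 0.0
```

```bash
python3 - <<'E'
from h import *
s=telemetry.sense();print(s["clock"],s["ee_pos"].round(4),np.round(s["ee_rot"],4).tolist(),np.round(s["q"],2),np.round(s["force"],2))
ex=np.array([.2765,.9610,0]);ey=np.array([-.961,.2765,0])
for n in ("scene","top"):
    z=np.load(f"pics/{n}0.npz");im,P=z["im"],z["P"]
    O=np.array([.6007,.010,.034]);L=(P-O)@np.stack([ex,ey,[0,0,1]],1)
    # top part of panel: slope z
    th=np.radians(30);xp=L[...,0]*np.cos(th)-L[...,2]*np.sin(th);zp=L[...,0]*np.sin(th)+L[...,2]*np.cos(th)
    near=(np.abs(L[...,1])<.16)
    m=near&(abs(xp)<.004)&(zp>.055)&(zp<.09);print(n,"panel y rng",np.percentile(L[...,1][m],[.3,1,99,99.7]).round(4),"xp med",np.median(xp[m]).round(4), "zp max",np.percentile(zp[near&(abs(xp)<.004)],99.7).round(4))
    # base outline
    b=(abs(L[...,0])<.13)&(abs(L[...,1])<.2)&(P[...,2]>.008)&(P[...,2]<.12);q=L[b];print("  base x",np.percentile(q[:,0],[.2,99.8]).round(4),"y",np.percentile(q[:,1],[.2,99.8]).round(4))
    # tower top
    t=(L[...,0]>-.09)&(L[...,0]<-.03)&(L[...,1]<-.03)&(L[...,1]>-.13)&(P[...,2]>.092)&(P[...,2]<.106);q=L[t]
    print("  tower top",len(q),q.mean(0).round(4),np.percentile(q,[2,98],0).round(4).tolist())
    # dark: stop and fence (above ledge)
    k=(im.max(2)<60)&near&(zp>.01)&(zp<.05)&(xp>-.035)&(xp<.0);
    for sg in (-1,1):
        kk=k&(np.sign(L[...,1])==sg);print("  dark",sg,kk.sum(),np.percentile(L[...,1][kk],[2,98]).round(4) if kk.any() else 0)
# obstacles behind
    o=(L[...,0]>.1)&(L[...,0]<.25)&(L[...,1]>-.02)&(L[...,1]<.11);print("  behind max z",P[o][:,2].max() if o.any() else None)
E
```

```text
1.975 [ 0.4568 -0.1904  0.3022] [[-0.9961, -0.0877, -0.001], [-0.0877, 0.9961, 0.0011], [0.0009, 0.0012, -1.0]] [-0.64  0.    1.8   0.    1.34 -2.29] [ 0.78 -0.19 -0.17]
scene panel y rng [-0.123  -0.1207  0.1229  0.1248] xp med 0.0004 zp max 0.0972
  base x [-0.0794  0.1021] y [-0.1996  0.1397]
  tower top 143 [-0.0571 -0.0738  0.0635] [[-0.0707, -0.0907, 0.0583], [-0.0437, -0.058, 0.0674]]
  dark -1 0 0
  dark 1 0 0
  behind max z 0.09626615059235433
top panel y rng [-0.1227 -0.1218  0.122   0.1236] xp med -0.0002 zp max 0.0992
  base x [-0.0797  0.1041] y [-0.1995  0.1389]
  tower top 163 [-0.0564 -0.0756  0.0631] [[-0.0713, -0.0924, 0.0584], [-0.0421, -0.0598, 0.0681]]
  dark -1 57 [-0.0471 -0.0416]
  dark 1 52 [0.1173 0.1247]
  behind max z 0.09773301674400314
```

The light box frame is settled: origin at (0.6007, 0.010) and own x at about (0.2765, 0.961). The guide joint is at about 0.024. I'll descend and grasp.

>>> send_rows(increments=[{"dp":[0,0,-0.03],"angular":[0,0,0],"grip":1},{"dp":[0,0,-0.06],"angular":[0,0,0],"grip":1},{"dp":[0,0,-0.085],"angular":[0,0,0],"grip":1},{"dp":[0,0,-0.107],"angular":[0,0,0],"grip":1},{"dp":[0,0,-0.107],"angular":[0,0,0],"grip":1}], newtons=25)

```text
clock: 2.6
ee_pos: [0.4561, -0.1892, 0.1944]
ee_rot: [[-0.996, -0.089, -0.003], [-0.089, 0.996, 0.002], [0.003, 0.003, -1.0]]
force: [-1.1, 0.3, -0.4]
grip_width: 1.001
finger_force: 0.0
```

>>> send_rows(increments=[{"dp":[0,0,0],"angular":[0,0,0],"grip":0.4},{"dp":[0,0,0],"angular":[0,0,0],"grip":0.25},{"dp":[0,0,0],"angular":[0,0,0],"grip":0.15},{"dp":[0,0,0],"angular":[0,0,0],"grip":0},{"dp":[0,0,0],"angular":[0,0,0],"grip":0}], newtons=25)

```text
clock: 3.22
ee_pos: [0.4573, -0.1913, 0.1958]
ee_rot: [[-0.996, -0.088, 0.0], [-0.088, 0.996, -0.0], [-0.0, -0.0, -1.0]]
force: [-0.2, 0.0, -0.2]
grip_width: 0.459
finger_force: 0.0
```

>>> send_rows(increments=[{"dp":[0,0,0],"angular":[0,0,0],"grip":0},{"dp":[0,0,0],"angular":[0,0,0],"grip":0},{"dp":[0,0,0],"angular":[0,0,0],"grip":0},{"dp":[0,0,0],"angular":[0,0,0],"grip":0},{"dp":[0,0,0],"angular":[0,0,0],"grip":0}], newtons=25)

```text
clock: 3.85
ee_pos: [0.4572, -0.1912, 0.1957]
ee_rot: [[-0.996, -0.088, -0.0], [-0.088, 0.996, 0.0], [0.0, 0.0, -1.0]]
force: [-0.9, 1.2, -0.2]
grip_width: 0.099
finger_force: 25.0
```

>>> send_rows(increments=[{"dp":[0,0,0.015],"angular":[0,0,0],"grip":0},{"dp":[0,0,0.045],"angular":[0,0,0],"grip":0},{"dp":[0,0,0.085],"angular":[0,0,0],"grip":0},{"dp":[0,0,0.125],"angular":[0,0,0],"grip":0},{"dp":[0,0,0.15],"angular":[0,0,0],"grip":0}])

```text
clock: 4.47
ee_pos: [0.4574, -0.1913, 0.3487]
ee_rot: [[-0.996, -0.088, 0.002], [-0.088, 0.996, -0.002], [-0.002, -0.002, -1.0]]
force: [-0.5, 0.2, -3.0]
grip_width: 0.101
finger_force: 25.0
```

>>> send_rows(increments=[{"dp":[0.01,0.025,0],"angular":[0,0,-2],"grip":0},{"dp":[0.03,0.075,0],"angular":[0,0,-6],"grip":0},{"dp":[0.05,0.125,0],"angular":[0,0,-10],"grip":0},{"dp":[0.072,0.175,0],"angular":[0,0,-14],"grip":0},{"dp":[0.092,0.225,0],"angular":[0,0,-18],"grip":0}])

```text
clock: 5.1
ee_pos: [0.5495, 0.0355, 0.3464]
ee_rot: [[-0.974, 0.227, 0.0], [0.227, 0.974, -0.0], [-0.0, -0.0, -1.0]]
force: [0.2, -0.7, -4.0]
grip_width: 0.103
finger_force: 25.0
```

>>> send_rows(increments=[{"dp":[0.015,0.035,0],"angular":[0,0,-1.5],"grip":0},{"dp":[0.027,0.065,0],"angular":[0,0,-3.1],"grip":0},{"dp":[0.036,0.086,0],"angular":[0,0,-3.1],"grip":0},{"dp":[0.036,0.086,0],"angular":[0,0,-3.1],"grip":0},{"dp":[0.036,0.086,0],"angular":[0,0,-3.1],"grip":0}])

```text
clock: 5.72
ee_pos: [0.585, 0.1191, 0.3457]
ee_rot: [[-0.961, 0.277, -0.001], [0.277, 0.961, -0.001], [0.0, -0.001, -1.0]]
force: [0.3, -0.2, -3.8]
grip_width: 0.098
finger_force: 25.0
```

```bash
python3 - <<'E'
from h import *
s=telemetry.sense();print(s["clock"],s["ee_pos"].round(4),np.round(s["ee_rot"],4).tolist(),np.round(s["q"],2),np.round(s["force"],2))
im,d,P=grab("scene");im2,_,_=grab("top")
o=np.hstack([cv2.resize(im[60:330,180:440],(400,415)),cv2.resize(im2[130:330,220:420],(400,415))])
cv2.imwrite("pics/c2.png",o[...,::-1])
E
```

```text
5.725 [0.585  0.1191 0.3457] [[-0.9609, 0.2769, -0.0006], [0.2769, 0.9609, -0.0005], [0.0004, -0.0007, -1.0]] [ 0.    0.2   1.5  -0.    1.44 -1.29] [ 0.34 -0.21 -3.78]
```

View pics/c2.png

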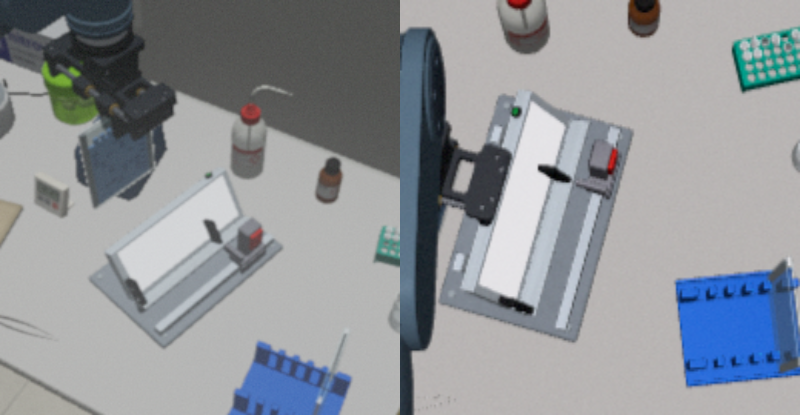

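>>> send_rows(increments=[{"dp":[0,0,0],"angular":[-7.2,2.07,0],"grip":0},{"dp":[0,0,0],"angular":[-14.4,4.15,0],"grip":0},{"dp":[0,0,0],"angular":[-21.6,6.22,0],"grip":0},{"dp":[0,0,0],"angular":[-28.83,8.3,0],"grip":0},{"dp":[0,0,0],"angular":[-28.83,8.3,0],"grip":0}])

```text
clock: 6.45
ee_pos: [0.5851, 0.1203, 0.3444]
ee_rot: [[-0.961, 0.238, -0.14], [0.276, 0.833, -0.48], [0.002, -0.499, -0.866]]
force: [0.5, 0.8, -3.3]
grip_width: 0.105
finger_force: 25.0
```

>>> send_rows(increments=[{"dp":[0,0,-0.015],"angular":[0,0,0],"grip":0},{"dp":[0,0,-0.035],"angular":[0,0,0],"grip":0},{"dp":[0,0,-0.055],"angular":[0,0,0],"grip":0},{"dp":[0,0,-0.067],"angular":[0,0,0],"grip":0},{"dp":[0,0,-0.067],"angular":[0,0,0],"grip":0}])

```text
clock: 7.08
ee_pos: [0.5847, 0.1196, 0.2771]
ee_rot: [[-0.961, 0.239, -0.141], [0.277, 0.832, -0.481], [0.002, -0.501, -0.865]]
force: [-0.3, 0.7, -2.7]
grip_width: 0.095
finger_force: 25.0
```

```bash
cat > m.py <<'E'
from h import *
O=np.array([.6007,.010,.034]);h=np.array([.2765,.961,0]);py=np.array([-.961,.2765,0]);k=np.array([0,0,1.])
px=h*np.cos(np.pi/6)-k*.5;pz=h*.5+k*np.cos(np.pi/6);R=np.stack([px,py,pz],1)
def fit(n):
    "gel cassette seen face: points near a plane parallel to the panel, within the cassette's bounds as predicted by the tool"
    s=telemetry.sense();im,d,P=grab(n);L=(P-O)@R
    b=np.array(s["ee_pos"])+.1817*np.array(s["ee_rot"])[:,2];lb=(b-O)@R
    zz=L[...,2]-lb[2];m=(abs(L[...,1]-lb[1])<.075)&(zz>.015)&(zz<.105)&(abs(L[...,0]-lb[0]+.0045)<.012)
    Q=L[m]
    for _ in range(3):
        A=np.c_[Q[:,1],Q[:,2],np.ones(len(Q))];c=np.linalg.lstsq(A,Q[:,0],rcond=None)[0];Q=Q[abs(A@c-Q[:,0])<.004]
    print(n,"predicted origin in panel",lb.round(4),"n",m.sum(),"face x at bottom",(c@[lb[1],lb[2],1]).round(4),"slopes",c[:2].round(3),"y rng",np.percentile(Q[:,1],[.5,99.5]).round(4),"z rng",np.percentile(Q[:,2],[.5,99.5]).round(4))
    return im,L
E
python3 - <<'E'
from m import *
s=telemetry.sense();print(s["clock"],s["ee_pos"].round(4),"R in panel",(R.T@np.array(s["ee_rot"])).round(4).tolist(),np.round(s["q"],2),np.round(s["force"],2),s["grip_width"])
for n in ("scene","top"): fit(n)
E
```

```text
7.075 [0.5847 0.1196 0.2771] R in panel [[-0.0007, 1.0, -0.0011], [1.0, 0.0007, 0.0024], [0.0024, -0.0011, -1.0]] [ 0.19  0.43  1.42 -0.46  1.56 -1.03] [-0.29  0.74 -2.73] 0.09509660062856003
scene predicted origin in panel [-0.0344  0.0461  0.0792] n 1775 face x at bottom -0.0383 slopes [-0.001 -0.001] y rng [-0.0134  0.1057] z rng [0.0948 0.1838]
top predicted origin in panel [-0.0347  0.0454  0.0804] n 1097 face x at bottom -0.0392 slopes [ 0.002 -0.004] y rng [-0.0148  0.1045] z rng [0.0959 0.1849]
```

>>> send_rows(increments=[{"dp":[0.0049,0.0171,-0.0103],"angular":[0,0,0],"grip":0},{"dp":[0.002,0.0071,-0.0283],"angular":[0,0,0],"grip":0},{"dp":[-0.001,-0.0029,-0.0463],"angular":[0,0,0],"grip":0},{"dp":[-0.0035,-0.0119,-0.0624],"angular":[0,0,0],"grip":0},{"dp":[-0.0051,-0.0177,-0.0731],"angular":[0,0,0],"grip":0}])

```text
clock: 7.8
ee_pos: [0.58, 0.1021, 0.2045]
ee_rot: [[-0.961, 0.239, -0.139], [0.277, 0.832, -0.48], [0.0, -0.5, -0.866]]
force: [-0.2, -0.9, -3.4]
grip_width: 0.099
finger_force: 25.0
```

>>> send_rows(increments=[{"dp":[0,0,0],"angular":[0,0,0],"grip":0},{"dp":[0.0005,0.0017,-0.001],"angular":[0,0,0],"grip":0},{"dp":[0.001,0.0033,-0.002],"angular":[0,0,0],"grip":0},{"dp":[0.0014,0.005,-0.003],"angular":[0,0,0],"grip":0},{"dp":[0.0014,0.005,-0.003],"angular":[0,0,0],"grip":0}])

```text
clock: 8.43
ee_pos: [0.5816, 0.1074, 0.2027]
ee_rot: [[-0.961, 0.24, -0.138], [0.277, 0.832, -0.48], [-0.0, -0.5, -0.866]]
force: [0.8, 0.0, -3.6]
grip_width: 0.095
finger_force: 25.0
```

```bash
python3 - <<'E'
from m import *
s=telemetry.sense();print(s["clock"],s["ee_pos"].round(4),"force in panel",(R.T@np.array(s["force"])).round(2),s["grip_width"])
for n in ("scene","top"): fit(n)
E
```

```text
8.425 [0.5816 0.1074 0.2027] force in panel [ 1.97 -0.73 -2.99] 0.09539728260530388
scene predicted origin in panel [-0.0079  0.0452  0.0085] n 1641 face x at bottom -0.0117 slopes [ 0.001 -0.001] y rng [-0.0143  0.1058] z rng [0.024  0.1133]
top predicted origin in panel [-0.008   0.0453  0.0084] n 1002 face x at bottom -0.0127 slopes [-0.002 -0.001] y rng [-0.0145  0.1109] z rng [0.0239 0.112 ]
```

>>> send_rows(increments=[{"dp":[-0.0003,-0.001,-0.0017],"angular":[0,0,0],"grip":0},{"dp":[-0.0006,-0.0019,-0.0035],"angular":[0,0,0],"grip":0},{"dp":[-0.0008,-0.0029,-0.0052],"angular":[0,0,0],"grip":0},{"dp":[-0.001,-0.0034,-0.0061],"angular":[0,0,0],"grip":0},{"dp":[-0.001,-0.0034,-0.0061],"angular":[0,0,0],"grip":0}])

```text
clock: 9.15
ee_pos: [0.5805, 0.1036, 0.1964]
ee_rot: [[-0.961, 0.24, -0.139], [0.277, 0.832, -0.481], [0.0, -0.5, -0.866]]
force: [-0.7, 0.5, -2.5]
grip_width: 0.102
finger_force: 25.0
```

>>> send_rows(increments=[{"dp":[0.0002,0.0008,-0.0005],"angular":[0,0,0],"grip":0},{"dp":[0.0004,0.0015,-0.0009],"angular":[0,0,0],"grip":0},{"dp":[0.0006,0.0022,-0.0013],"angular":[0,0,0],"grip":0},{"dp":[0.0007,0.0025,-0.0015],"angular":[0,0,0],"grip":0},{"dp":[0.0007,0.0025,-0.0015],"angular":[0,0,0],"grip":0}])

```text
clock: 9.78
ee_pos: [0.5812, 0.1062, 0.195]
ee_rot: [[-0.961, 0.24, -0.138], [0.277, 0.832, -0.481], [-0.0, -0.5, -0.866]]
force: [0.1, 0.1, -4.1]
grip_width: 0.101
finger_force: 25.0
```

```bash
python3 - <<'E'
from m import *
s=telemetry.sense();print(s["clock"],s["ee_pos"].round(4),"force in panel",(R.T@np.array(s["force"])).round(2),s["grip_width"])
for n in ("scene","top"): fit(n)
E
```

```text
9.775 [0.5812 0.1062 0.195 ] force in panel [ 2.15 -0.07 -3.54] 0.1008146815018324
scene predicted origin in panel [-0.0051  0.0453  0.0013] n 1768 face x at bottom -0.0089 slopes [ 0.003 -0.001] y rng [-0.014   0.1055] z rng [0.0169 0.1056]
top predicted origin in panel [-0.0051  0.0453  0.0013] n 1111 face x at bottom -0.0098 slopes [-0.     0.003] y rng [-0.0146  0.1166] z rng [0.017  0.1058]
```

>>> send_rows(increments=[{"dp":[-0.0001,-0.0002,-0.0004],"angular":[0,0,0],"grip":0},{"dp":[-0.0001,-0.0005,-0.0009],"angular":[0,0,0],"grip":0},{"dp":[-0.0002,-0.0007,-0.0013],"angular":[0,0,0],"grip":0},{"dp":[-0.0003,-0.001,-0.0017],"angular":[0,0,0],"grip":0},{"dp":[-0.0003,-0.001,-0.0017],"angular":[0,0,0],"grip":0}])

```text
clock: 10.5
ee_pos: [0.5814, 0.1058, 0.1946]
ee_rot: [[-0.961, 0.24, -0.137], [0.277, 0.832, -0.48], [-0.002, -0.499, -0.866]]
force: [-1.0, 5.6, 6.3]
grip_width: 0.099
finger_force: 25.0
```

```bash
python3 - <<'E'
from m import *
s=telemetry.sense();print(s["clock"],s["ee_pos"].round(4),"force in panel",(R.T@np.array(s["force"])).round(2),s["grip_width"],((np.array(s["ee_pos"])+.1817*np.array(s["ee_rot"])[:,2]-O)@R).round(4))
E
```

```text
10.5 [0.5814 0.1058 0.1946] force in panel [1.22 2.49 8.  ] 0.09942168704053644 [-0.005   0.0448  0.0007]
```

>>> send_rows(increments=[{"dp":[0.0001,0.0003,0],"angular":[0,0,0],"grip":0},{"dp":[0.0002,0.0008,0],"angular":[0,0,0],"grip":0},{"dp":[0.0003,0.0013,0],"angular":[0,0,0],"grip":0},{"dp":[0.0003,0.0013,0],"angular":[0,0,0],"grip":0},{"dp":[0.0003,0.0013,0],"angular":[0,0,0],"grip":0}])

```text
clock: 11.12
ee_pos: [0.5815, 0.1065, 0.1941]
ee_rot: [[-0.961, 0.24, -0.137], [0.277, 0.832, -0.481], [-0.001, -0.5, -0.866]]
force: [-1.6, 4.1, 6.0]
grip_width: 0.098
finger_force: 25.0
```

```bash
python3 - <<'E'
from m import *
s=telemetry.sense();print(s["clock"],s["ee_pos"].round(4),"force in panel",(R.T@np.array(s["force"])).round(2),s["grip_width"],((np.array(s["ee_pos"])+.1817*np.array(s["ee_rot"])[:,2]-O)@R).round(4))
for n in ("scene","top"): fit(n)
E
```

```text
11.125 [0.5815 0.1065 0.1941] force in panel [0.04 2.71 6.92] 0.09762149174837695 [-0.0043  0.0449  0.0007]
scene predicted origin in panel [-0.0043  0.0449  0.0007] n 1787 face x at bottom -0.009 slopes [0.001 0.007] y rng [-0.0144  0.1057] z rng [0.0165 0.1054]
top predicted origin in panel [-0.0043  0.045   0.0007] n 1132 face x at bottom -0.0098 slopes [-0.     0.009] y rng [-0.0149  0.1168] z rng [0.0163 0.1035]
```

>>> send_rows(increments=[{"dp":[0.0001,0.0004,0],"angular":[0,0,0],"grip":0},{"dp":[0.0002,0.0007,0],"angular":[0,0,0],"grip":0},{"dp":[0.0002,0.0007,0],"angular":[0,0,0],"grip":0},{"dp":[0.0002,0.0007,0],"angular":[0,0,0],"grip":0},{"dp":[0.0002,0.0007,0],"angular":[0,0,0],"grip":0}], newtons=4)

```text
clock: 11.85
ee_pos: [0.5817, 0.1072, 0.1936]
ee_rot: [[-0.961, 0.24, -0.138], [0.277, 0.832, -0.481], [-0.001, -0.5, -0.866]]
force: [0.0, 4.6, 6.5]
grip_width: 0.1
finger_force: 4.0
```

```bash
python3 - <<'E'
from m import *
s=telemetry.sense();print(s["clock"],s["ee_pos"].round(4),"force in panel",(R.T@np.array(s["force"])).round(2),s["grip_width"],s["finger_force"],((np.array(s["ee_pos"])+.1817*np.array(s["ee_rot"])[:,2]-O)@R).round(4))
for n in ("scene","top"): fit(n)
E
```

```text
11.85 [0.5817 0.1072 0.1936] force in panel [0.59 1.24 7.83] 0.09980827329950939 4.0012490702793 [-0.0034  0.045   0.0006]
scene predicted origin in panel [-0.0034  0.045   0.0006] n 1796 face x at bottom -0.0086 slopes [0.002 0.006] y rng [-0.0148  0.1055] z rng [0.0163 0.1048]
top predicted origin in panel [-0.0034  0.0451  0.0006] n 1155 face x at bottom -0.0098 slopes [0.004 0.016] y rng [-0.0145  0.1142] z rng [0.0161 0.1042]
```

>>> send_rows(increments=[{"dp":[0,0,0],"angular":[0,0,0],"grip":0.12},{"dp":[0,0,0],"angular":[0,0,0],"grip":0.14},{"dp":[0,0,0],"angular":[0,0,0],"grip":0.18},{"dp":[0,0,0],"angular":[0,0,0],"grip":0.25},{"dp":[0,0,0],"angular":[0,0,0],"grip":0.4}])

```text
clock: 12.58
ee_pos: [0.5814, 0.1071, 0.1932]
ee_rot: [[-0.961, 0.24, -0.138], [0.277, 0.832, -0.481], [-0.0, -0.5, -0.866]]
force: [1.0, -0.4, 0.2]
grip_width: 0.338
finger_force: 0.0
```

```bash
python3 - <<'E'
from m import *
s=telemetry.sense();print(s["clock"],s["ee_pos"].round(4),"force in panel",(R.T@np.array(s["force"])).round(2),s["grip_width"],s["finger_force"],((np.array(s["ee_pos"])+.1817*np.array(s["ee_rot"])[:,2]-O)@R).round(4))
for n in ("scene","top"): fit(n)
E
```

```text
12.575 [0.5814 0.1071 0.1932] force in panel [-0.19 -1.05  0.07] 0.33822407728463255 0.0 [-0.0034  0.0454  0.0002]
scene predicted origin in panel [-0.0034  0.0454  0.0002] n 1805 face x at bottom -0.009 slopes [0.004 0.014] y rng [-0.0145  0.1054] z rng [0.0156 0.1046]
top predicted origin in panel [-0.0034  0.0454  0.0003] n 1147 face x at bottom -0.0101 slopes [-0.     0.022] y rng [-0.0146  0.1048] z rng [0.0156 0.1033]
```

>>> send_rows(increments=[{"dp":[0.002,0.007,0.0126],"angular":[0,0,0],"grip":0.4},{"dp":[0.005,0.0173,0.0312],"angular":[0,0,0],"grip":0.4},{"dp":[0.0083,0.0288,0.052],"angular":[0,0,0],"grip":0.4},{"dp":[0.0117,0.0408,0.0736],"angular":[0,0,0],"grip":0.4},{"dp":[0.0145,0.0505,0.0909],"angular":[0,0,0],"grip":0.4}])

```text
clock: 13.3
ee_pos: [0.5963, 0.1586, 0.2863]
ee_rot: [[-0.961, 0.24, -0.137], [0.276, 0.832, -0.48], [-0.002, -0.499, -0.866]]
force: [0.3, 0.2, -0.8]
grip_width: 0.404
finger_force: 0.0
```

>>> send_rows(increments=[{"dp":[0,0,0.02],"angular":[7.2,-2.07,0],"grip":0.6},{"dp":[0.01,-0.02,0.03],"angular":[14.4,-4.15,0],"grip":0.6},{"dp":[0.023,-0.07,0.03],"angular":[21.6,-6.22,0],"grip":0.6},{"dp":[0.037,-0.12,0.03],"angular":[28.83,-8.3,0],"grip":0.6},{"dp":[0.051,-0.17,0.03],"angular":[28.83,-8.3,0],"grip":0.6}])

```text
clock: 13.92
ee_pos: [0.6471, -0.0149, 0.3156]
ee_rot: [[-0.961, 0.278, 0.002], [0.278, 0.961, 0.001], [-0.002, 0.002, -1.0]]
force: [-0.3, -0.9, -0.4]
grip_width: 0.606
finger_force: 0.0
```

```bash
python3 - <<'E'
from m import *
s=telemetry.sense();print(s["clock"],s["ee_pos"].round(4),np.round(s["ee_rot"],3).tolist(),s["grip_width"])
ims=[]
for n in ("scene","top"):
    im,d,P=grab(n);L=(P-O)@np.stack([h,py,k],1);ims.append(im)
    hsv=cv2.cvtColor(im,cv2.COLOR_RGB2HSV)
    t=(L[...,0]>-.09)&(L[...,0]<-.03)&(L[...,1]<-.03)&(L[...,1]>-.13)&(P[...,2]>.092)&(P[...,2]<.106);q=L[t]
    if len(q)>20: print(n,"tower top",len(q),q.mean(0).round(4),np.percentile(q,[2,98],0).round(4).tolist())
    Lp=(P-O)@R
    m=(Lp[...,2]>.1)&(Lp[...,2]<.16)&(abs(Lp[...,0]+.009)<.012)&(abs(Lp[...,1]-.045)<.08);Q=Lp[m];
    if len(Q)>20: print(n,"cassette proud part",len(Q),Q.mean(0).round(4),np.percentile(Q,[1,99],0).round(4).tolist())
o=np.hstack([cv2.resize(ims[0][120:300,210:390],(400,400),interpolation=cv2.INTER_CUBIC),cv2.resize(ims[1][150:310,220:380],(400,400),interpolation=cv2.INTER_CUBIC)])
cv2.imwrite("pics/c3.png",o[...,::-1])
E
```

```text
13.925 [ 0.6471 -0.0149  0.3156] [[-0.961, 0.278, 0.002], [0.278, 0.961, 0.001], [-0.002, 0.002, -1.0]] 0.605976711693597
scene tower top 141 [-0.0569 -0.0735  0.0635] [[-0.0707, -0.0906, 0.0584], [-0.0426, -0.0578, 0.0682]]
scene cassette proud part 1029 [-0.0071  0.0479  0.1273] [[-0.0114, -0.0133, 0.1006], [0.0011, 0.1048, 0.1516]]
top tower top 76 [-0.0591 -0.0686  0.0636] [[-0.0716, -0.0812, 0.059], [-0.0459, -0.0584, 0.0691]]
top cassette proud part 31 [-0.0069 -0.0119  0.1413] [[-0.0109, -0.0155, 0.1146], [-0.001, -0.0069, 0.1519]]
```

View pics/c3.png

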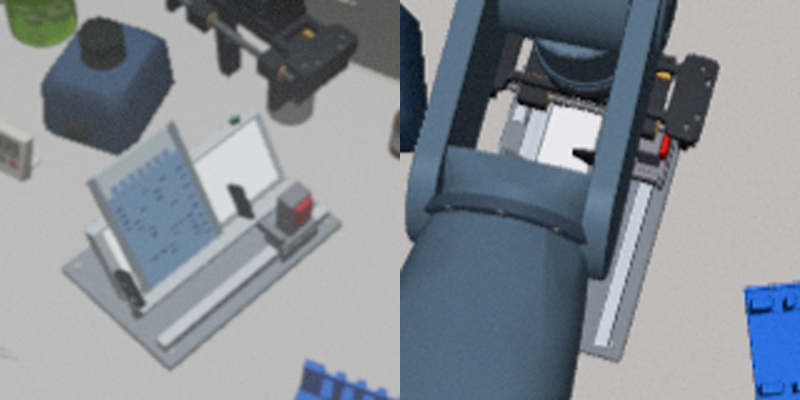

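The gel cassette now leans flat in the corner, at about (160,210) in the left image. The guide's tower and red release are at (300,210). Next I'll go over the guide grip.

>>> send_rows(increments=[{"dp":[0.0075,-0.027,0],"angular":[0,0,0],"grip":0.65},{"dp":[0.0144,-0.0522,-0.02],"angular":[0,0,0],"grip":0.65},{"dp":[0.0144,-0.0522,-0.07],"angular":[0,0,0],"grip":0.65},{"dp":[0.0144,-0.0522,-0.115],"angular":[0,0,0],"grip":0.65},{"dp":[0.0144,-0.0522,-0.115],"angular":[0,0,0],"grip":0.65}])

```text
clock: 14.65
ee_pos: [0.6583, -0.0636, 0.1934]
ee_rot: [[-0.961, 0.277, -0.01], [0.277, 0.961, 0.003], [0.011, -0.0, -1.0]]
force: [0.1, -0.0, -0.5]
grip_width: 0.649
finger_force: 0.0
```

>>> send_rows(increments=[{"dp":[0,0,0],"angular":[0,0,0],"grip":0.65},{"dp":[0,0,0],"angular":[0,0,0],"grip":0.65},{"dp":[0,0,0],"angular":[0,0,0],"grip":0.65},{"dp":[0,0,0],"angular":[0,0,0],"grip":0.65},{"dp":[0,0,0],"angular":[0,0,0],"grip":0.65}])

```text
clock: 15.28
ee_pos: [0.6614, -0.0645, 0.1996]
ee_rot: [[-0.961, 0.277, 0.001], [0.277, 0.961, -0.0], [-0.001, -0.0, -1.0]]
force: [-0.3, -0.7, -0.3]
grip_width: 0.648
finger_force: 0.0
```

```bash
python3 - <<'E'
from m import *
s=telemetry.sense();e=np.array(s["ee_pos"]);print(s["clock"],e.round(4),np.round(s["ee_rot"],3).tolist(),s["grip_width"],"in LB",((e-O)@np.stack([h,py,k],1)).round(4),np.round(s["force"],1))
E
```

```text
15.275 [ 0.6614 -0.0645  0.1996] [[-0.961, 0.277, 0.001], [0.277, 0.961, -0.0], [-0.001, -0.0, -1.0]] 0.6475192384278152 in LB [-0.0549 -0.079   0.1656] [-0.3 -0.7 -0.3]
```

>>> send_rows(increments=[{"dp":[-0.0006,-0.0021,-0.015],"angular":[0,0,0],"grip":0.65},{"dp":[-0.0006,-0.0021,-0.035],"angular":[0,0,0],"grip":0.65},{"dp":[-0.0006,-0.0021,-0.055],"angular":[0,0,0],"grip":0.65},{"dp":[-0.0006,-0.0021,-0.0705],"angular":[0,0,0],"grip":0.65},{"dp":[-0.0006,-0.0021,-0.0705],"angular":[0,0,0],"grip":0.65}])

```text
clock: 15.9
ee_pos: [0.6595, -0.0663, 0.1262]
ee_rot: [[-0.961, 0.277, -0.004], [0.277, 0.961, 0.001], [0.004, -0.0, -1.0]]
force: [-0.1, -0.0, -0.4]
grip_width: 0.65
finger_force: 0.0
```

```bash
python3 - <<'E'
from m import *
s=telemetry.sense();e=np.array(s["ee_pos"]);B=np.stack([h,py,k],1);print(s["clock"],s["grip_width"],"in LB",((e-O)@B).round(4),np.round(s["force"],1))
im,_,_=grab("scene");cv2.imwrite("pics/c4.png",cv2.resize(im[140:280,220:400],(720,560),interpolation=cv2.INTER_CUBIC)[...,::-1])
E
```

```text
15.9 0.6501324762918357 in LB [-0.0571 -0.0776  0.0922] [-0.1 -0.  -0.4]
```

View pics/c4.png

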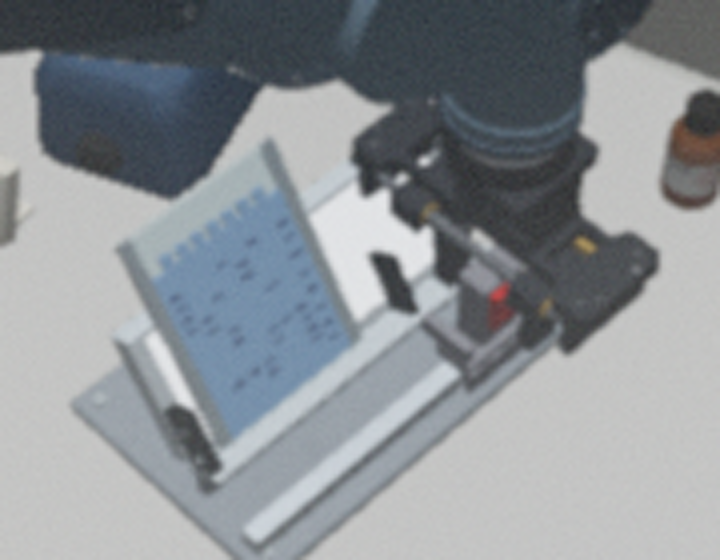

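The fingers straddle the tower, with the red release (500,305) facing the near finger. I'll squeeze now.

>>> send_rows(increments=[{"dp":[0,0,0],"angular":[0,0,0],"grip":0},{"dp":[0,0,0],"angular":[0,0,0],"grip":0},{"dp":[0,0,0],"angular":[0,0,0],"grip":0},{"dp":[0,0,0],"angular":[0,0,0],"grip":0},{"dp":[0,0,0],"angular":[0,0,0],"grip":0}], newtons=32)

```text
clock: 16.58
ee_pos: [0.6618, -0.0637, 0.1295]
ee_rot: [[-0.961, 0.276, 0.003], [0.276, 0.961, 0.004], [-0.002, 0.004, -1.0]]
force: [3.8, 11.7, 1.5]
grip_width: 0.282
finger_force: 32.0
```

```bash
python3 - <<'E'
from m import *
s=telemetry.sense();e=np.array(s["ee_pos"]);B=np.stack([h,py,k],1);print(s["clock"],s["grip_width"]*88,s["finger_force"],"in LB",((e-O)@B).round(4),"F LB",(B.T@np.array(s["force"])).round(1))
E
```

```text
16.575 24.785172378847843 32.017674899543636 in LB [-0.0539 -0.079   0.0955] F LB [12.3 -0.4  1.5]
```

>>> send_rows(increments=[{"dp":[0.0007,0.0025,0],"angular":[0,0,0],"grip":0},{"dp":[-0.0012,0.0031,0],"angular":[0,0,0],"grip":0},{"dp":[-0.004,0.0039,0],"angular":[0,0,0],"grip":0},{"dp":[-0.0069,0.0047,0],"angular":[0,0,0],"grip":0},{"dp":[-0.0089,0.0053,0],"angular":[0,0,0],"grip":0}])

```text
clock: 17.2
ee_pos: [0.6523, -0.0607, 0.1295]
ee_rot: [[-0.961, 0.277, 0.002], [0.277, 0.961, 0.001], [-0.002, 0.001, -1.0]]
force: [2.2, 5.2, 2.8]
grip_width: 0.276
finger_force: 32.0
```

```bash
python3 - <<'E'
from m import *
s=telemetry.sense();e=np.array(s["ee_pos"]);B=np.stack([h,py,k],1);print(s["clock"],s["grip_width"]*88,s["finger_force"],"in LB",((e-O)@B).round(4),"F LB",(B.T@np.array(s["force"])).round(1))
E
```

```text
17.2 24.255070898797452 32.003513511735946 in LB [-0.0537 -0.0692  0.0955] F LB [ 5.6 -0.7  2.8]
```

>>> send_rows(increments=[{"dp":[-0.0028,0.001,0],"angular":[0,0,0],"grip":0},{"dp":[-0.0057,0.0018,0],"angular":[0,0,0],"grip":0},{"dp":[-0.0086,0.0027,0],"angular":[0,0,0],"grip":0},{"dp":[-0.0115,0.0035,0],"angular":[0,0,0],"grip":0},{"dp":[-0.0135,0.0041,0],"angular":[0,0,0],"grip":0}])

```text
clock: 17.82
ee_pos: [0.6388, -0.0568, 0.1295]
ee_rot: [[-0.961, 0.277, 0.002], [0.277, 0.961, 0.001], [-0.002, 0.001, -1.0]]
force: [1.8, 5.3, 2.4]
grip_width: 0.274
finger_force: 32.0
```

>>> send_rows(increments=[{"dp":[-0.0015,0.0004,0],"angular":[0,0,0],"grip":0},{"dp":[-0.003,0.0008,0],"angular":[0,0,0],"grip":0},{"dp":[-0.0045,0.0012,0],"angular":[0,0,0],"grip":0},{"dp":[-0.006,0.0017,0],"angular":[0,0,0],"grip":0},{"dp":[-0.0075,0.0021,0],"angular":[0,0,0],"grip":0}])

```text
clock: 18.45
ee_pos: [0.6319, -0.0548, 0.1295]
ee_rot: [[-0.961, 0.277, 0.003], [0.277, 0.961, 0.001], [-0.003, 0.001, -1.0]]
force: [5.4, 4.7, -0.2]
grip_width: 0.277
finger_force: 32.0
```

```bash
cat > c.py <<'E'
from m import *
s=telemetry.sense();e=np.array(s["ee_pos"]);B=np.stack([h,py,k],1);print(s["clock"],s["grip_width"]*88,s["finger_force"],"in LB",((e-O)@B).round(4),"F LB",(B.T@np.array(s["force"])).round(1))
im,d,P=grab("scene");Lp=(P-O)@R;m=(Lp[...,2]>.02)&(Lp[...,2]<.146)&(abs(Lp[...,0]+.009)<.010)
m&=(abs(Lp[...,1]-.05)<.064)&(Lp[...,2]>.1);Q=Lp[m]
print("cassette y",np.percentile(Q[:,1],[.5,99.5]).round(4),"z max",np.percentile((P-O)@R[:,2] if 0 else Q[:,2],99.5).round(4))
A=np.c_[Q[:,1],Q[:,2],np.ones(len(Q))];print("slopes",np.linalg.lstsq(A,Q[:,0],rcond=None)[0].round(4),len(Q))
E
python3 c.py
```

```text
18.45 24.33553868268014 32.00576186645776 in LB [-0.0536 -0.0478  0.0955] F LB [ 6.  -3.9 -0.2]
cassette y [-0.0098  0.1093] z max 0.1458
slopes [ 0.006   0.014  -0.0095] 869
```

>>> send_rows(increments=[{"dp":[-0.0008,0.0002,0],"angular":[0,0,0],"grip":0},{"dp":[-0.0016,0.0005,0],"angular":[0,0,0],"grip":0},{"dp":[-0.0024,0.0007,0],"angular":[0,0,0],"grip":0},{"dp":[-0.0032,0.0009,0],"angular":[0,0,0],"grip":0},{"dp":[-0.0038,0.0011,0],"angular":[0,0,0],"grip":0}])

```text
clock: 19.12
ee_pos: [0.6281, -0.0537, 0.1295]
ee_rot: [[-0.961, 0.277, 0.003], [0.277, 0.961, 0.001], [-0.003, 0.001, -1.0]]
force: [4.9, 5.5, 1.9]
grip_width: 0.275
finger_force: 32.0
```

```bash
python3 c.py
```

```text
19.125 24.189782371035907 32.00561263365671 in LB [-0.0536 -0.0439  0.0955] F LB [ 6.6 -3.2  1.9]
cassette y [-0.0063  0.1136] z max 0.1457
slopes [ 0.0035  0.0131 -0.0092] 875
```

>>> send_rows(increments=[{"dp":[-0.0004,0.0001,0],"angular":[0,0,0],"grip":0},{"dp":[-0.0008,0.0002,0],"angular":[0,0,0],"grip":0},{"dp":[-0.0012,0.0003,0],"angular":[0,0,0],"grip":0},{"dp":[-0.0015,0.0004,0],"angular":[0,0,0],"grip":0},{"dp":[-0.0015,0.0004,0],"angular":[0,0,0],"grip":0}])

```text
clock: 19.8
ee_pos: [0.6266, -0.0533, 0.1295]
ee_rot: [[-0.961, 0.277, 0.003], [0.277, 0.961, 0.001], [-0.003, 0.001, -1.0]]
force: [4.7, 4.7, 0.0]
grip_width: 0.278
finger_force: 32.0
```

```bash
python3 c.py
```

```text
19.8 24.498122135356162 32.005805431399494 in LB [-0.0536 -0.0424  0.0955] F LB [ 5.8 -3.2  0. ]
cassette y [-0.0044  0.1138] z max 0.1458
slopes [ 0.0042  0.0101 -0.0089] 849
```

>>> send_rows(increments=[{"dp":[-0.0003,0.0001,0],"angular":[0,0,0],"grip":0},{"dp":[-0.0006,0.0002,0],"angular":[0,0,0],"grip":0},{"dp":[-0.0009,0.0003,0],"angular":[0,0,0],"grip":0},{"dp":[-0.0012,0.0003,0],"angular":[0,0,0],"grip":0},{"dp":[-0.0012,0.0003,0],"angular":[0,0,0],"grip":0}])

```text
clock: 20.48
ee_pos: [0.6261, -0.0531, 0.1295]
ee_rot: [[-0.961, 0.277, 0.005], [0.277, 0.961, 0.0], [-0.005, 0.002, -1.0]]
force: [8.3, 4.1, -2.5]
grip_width: 0.278
finger_force: 32.0
```

```bash
python3 c.py
```

```text
20.475 24.487548824028764 32.01017903164029 in LB [-0.0536 -0.0419  0.0955] F LB [ 6.3 -6.9 -2.5]
cassette y [-0.0047  0.1135] z max 0.1458
slopes [ 0.0021  0.0089 -0.0088] 846
```

The side force has risen, so the cassette is snug against the stop. I'll let go and rise.

>>> send_rows(increments=[{"dp":[0,0,0],"angular":[0,0,0],"grip":0.6},{"dp":[0,0,0],"angular":[0,0,0],"grip":0.6},{"dp":[0,0,0],"angular":[0,0,0],"grip":0.6},{"dp":[0,0,0],"angular":[0,0,0],"grip":0.6},{"dp":[0,0,0],"angular":[0,0,0],"grip":0.6}])

```text
clock: 21.15
ee_pos: [0.6242, -0.0533, 0.1286]
ee_rot: [[-0.961, 0.277, -0.0], [0.277, 0.961, 0.0], [0.0, 0.0, -1.0]]
force: [0.1, -0.4, -0.1]
grip_width: 0.597
finger_force: 0.0
```

```bash
python3 c.py
```

```text
21.15 52.49374816493359 0.0 in LB [-0.0543 -0.0401  0.0946] F LB [-0.4 -0.2 -0.1]
cassette y [-0.0044  0.1133] z max 0.1457
slopes [ 0.      0.006  -0.0083] 845
```

>>> send_rows(increments=[{"dp":[0.004,-0.0012,0.005],"angular":[0,0,0],"grip":0.6},{"dp":[0.006,-0.002,0.025],"angular":[0,0,0],"grip":0.6},{"dp":[0.006,-0.004,0.065],"angular":[0,0,0],"grip":0.6},{"dp":[0.006,-0.01,0.115],"angular":[0,0,0],"grip":0.6},{"dp":[0.006,-0.03,0.16],"angular":[0,0,0],"grip":0.6}])

```text
clock: 21.82
ee_pos: [0.6307, -0.0829, 0.2925]
ee_rot: [[-0.961, 0.275, 0.002], [0.275, 0.961, -0.001], [-0.002, 0.0, -1.0]]
force: [0.7, -1.3, -0.2]
grip_width: 0.601
finger_force: 0.0
```

>>> send_rows(increments=[{"dp":[-0.01,-0.05,0.01],"angular":[0,0,0],"grip":0.6},{"dp":[-0.03,-0.1,0.02],"angular":[0,0,0],"grip":0.6},{"dp":[-0.05,-0.15,0.03],"angular":[0,0,0],"grip":0.6},{"dp":[-0.06,-0.17,0.03],"angular":[0,0,0],"grip":0.6},{"dp":[-0.06,-0.17,0.03],"angular":[0,0,0],"grip":0.6}])

```text
clock: 22.45
ee_pos: [0.5699, -0.2542, 0.3194]
ee_rot: [[-0.96, 0.279, 0.001], [0.279, 0.96, -0.0], [-0.001, 0.0, -1.0]]
force: [0.2, 0.1, -0.4]
grip_width: 0.599
finger_force: 0.0
```

```bash
cat >> c.py <<'E'
for n in ("scene","top"):
    im,d,P=grab(n);L=(P-O)@B
    t=(L[...,0]>-.09)&(L[...,0]<-.03)&(L[...,1]<0)&(L[...,1]>-.13)&(P[...,2]>.092)&(P[...,2]<.106);q=L[t]
    if len(q)>20: print(n,"tower top",len(q),q.mean(0).round(4),"guide",(q[:,1].mean()+.099).round(4),np.percentile(q,[2,98],0).round(4).tolist())
    if n=="scene": cv2.imwrite("pics/c5.png",cv2.resize(im[100:340,200:440],(600,600),interpolation=cv2.INTER_CUBIC)[...,::-1])
E
python3 c.py
```

```text
22.45 52.73207437941515 0.0 in LB [-0.2624 -0.0435  0.2854] F LB [ 0.2 -0.1 -0.4]
cassette y [-0.0038  0.1134] z max 0.1458
slopes [ 0.0042  0.0035 -0.0082] 838
scene tower top 151 [-0.0572 -0.037   0.0634] guide 0.062 [[-0.071, -0.0529, 0.0585], [-0.0427, -0.0212, 0.0675]]
top tower top 158 [-0.0561 -0.0387  0.064 ] guide 0.0603 [[-0.0715, -0.0543, 0.0586], [-0.0421, -0.0229, 0.0694]]
```

View pics/c5.png

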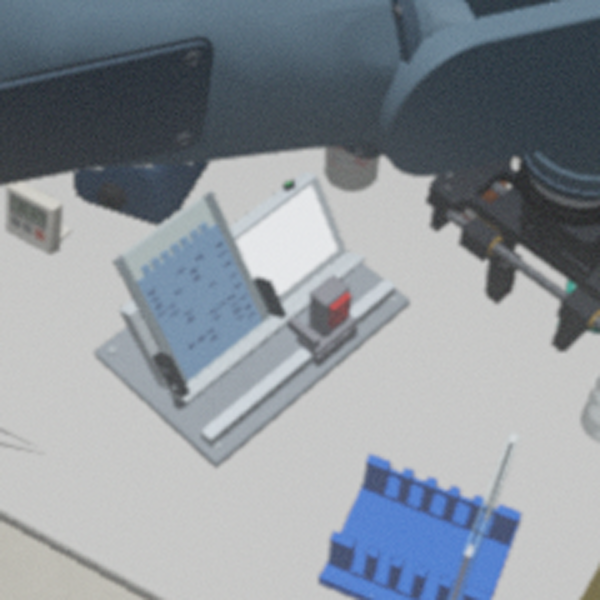

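The picture shows the cassette flat on the panel, with the stop at (172,375) and the fence at (268,297). The guide measures about 0.060 to 0.062 and the red release is out at (340,310). The gripper is clear and the empty cassette is still in the rack, so I'm handing in.

```bash
python3 -c "
from plant import robot
print(robot.hand_in())"
```

```text
the job is handed in; nothing more can be done
None
```

The job is handed in, with no verdict returned: the gel cassette leans flat on the light box, held snug against the end stop, with the guide at about 0.060 m, the release out and the robot clear.

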